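# Catch the falling lid of the instrument case and let it down shut

## Robot

A 6-joint arm with a two-finger parallel gripper is mounted at the origin on the work surface. World frame = base frame: x ahead of the robot, y to its left, z up, the work surface at z = 0. Lengths are in m, angles in rad, forces in N, time in s.
With the tool pointing down it reaches from about 0.375 to 0.9 m from the base axis. Payload 3.1 kg.
Tool frame: the origin (TCP) lies on the front face of the gripper's body, between the roots of the fingers; the fingertips stand 70 mm ahead of it and the grasp point (between the pads) lies 51 mm ahead of it; z points along the fingers, y is the line along which they close (so a half turn about z gives the same grasp; the last joint's range is limited). The gripper opens to 87 mm and grips with 3 to 60 N. Pads are 19 mm wide; open, the fingers measure 117 mm over their backs; the gripper's body (75 mm by 190 mm) begins 51 mm behind the grasp point.
Start: joints at [1.028, 0.527, 1.433, -0, 1.181, -0.178], TCP at [0.223, 0.584, 0.292] pointing down, gripper open.
Joint ranges: [-3.08, 3.08], [-0.75, 2.2], [0.22, 2.44], [-1.43, 4.57], [0, 2.65], [-2.85, 2.85]. Speed limits (rad/s): [2.79, 2.79, 3.14, 3.14, 3.14, 3.14].

## Interface

Orientations are given as a rotation vector (axis times angle).
In Python, from rig import read_state, capture, hand_in, look_for, trace gives the robot as it stands.
- The arm moves only by the tool jog_arm, never from a script. Its argument "increments" is a list of rows, each a list of 5 numbers: the shift along the tool's x, y, z each as a share of 300 mm, from -1 to 1, then the turn about the tool's z as a share of pi rad, from -1 to 1, then the opening, from 0 (shut) to 1 (fully open). In form: [[x, y, z, twist, claw], ...]. A call has exactly 10 rows; each row is the pose to reach, as a shift and turn from the pose commanded when the call began, along the tool's axes at that moment, turning the shorter way round; what a row does not reach only later rows make up. A row lasts 1/8 s, in which the tool goes at most 62.5 mm and 10.7 degrees, less where a joint would pass 70% of its speed; a pose out of reach is approached as far as the arm can. A call with a number of a shift or a turn outside -1 to 1 is refused whole. A call with a gripper value outside its range is refused whole. The fingers move at their own pace and stop on an object; "force" is the grip in N (left out, the last holds). Time passes only in rows, so rows that repeat a pose let the fingers close, or fill a call up. It gives the time, the measured TCP pose, the force, the opening and the grip force at its end, in the units of the state.
- read_state(): the state, without advancing time (a new reading comes with each control period).
- capture(name): name is "scene" or "top"; returns a dict with "pixels" (400x640x3 uint8, red, green, blue), "camera_matrix" (3x3 intrinsics, pixels), "R" (3x3) and "t" (3): a world point X has camera coordinates R X + t. Camera axes: x right, y down, z forward; pixel columns grow to the right and rows downward; lengths in m; the calibration is good to about 2 mm. A picture is of the moment at which its call begins. There is no depth.
- hand_in(): hands the job in; it is judged then, once.
Trained networks look in the newest picture that a camera, given by its name, has taken for a name from the list of things; names that differ only in an ending like _2 or _b are one class to them, and where a whole thing is asked for, a point or a joint stands for the part that bears it (a point fixed in the world has none). Each returns a list of dicts, best first, with "confidence" (0 to 1); they miss things now and then, are a little off and sometimes report something else, mostly with a low value. They report only what shows in the picture. A call takes as long as a camera call.
- look_for(name, camera): "extent" ([left, top, width, height] as shares, 0 to 1, of the picture: columns of its width, rows of its height, round what is visible of it).
- trace(name, camera): "mask" (400x640 bool, what is visible of it) and "extent" ([left, top, width, height] as shares, 0 to 1, of the picture: columns of its width, rows of its height, round what is visible of it).
The state is a dict: "time_s": time; "q": joint angles; "qvel": joint speeds; "joint_torque": joint torques, N m; "eef_pos": TCP position; "eef_rot": TCP orientation; "ft_force": force on the tool from outside, world axes, zero at the start; "torque": the same for the moment, N m; "opening": finger opening in m; "grasp_force": force on a finger pad.
Only numpy, scipy, OpenCV 4.12 (cv2) and the standard library are available. Lean on these libraries where they do the work, as an engineer would, in place of code of your own. Each camera call takes 0.05 s, during which the arm holds its last target. There are 200 camera calls.

## Task

Shut the open instrument case without letting its lid bang: from behind, tip the lid forward with your fingers until it starts to fall freely by itself with nothing touching it, then get in front, catch it on your fingers from below and bring it to a stop while it is still clearly ajar. Let it down slowly on the fingers until it is fully shut, then draw the fingers away. Only push and support it, gently; nothing needs gripping or lifting, and leave everything else on the bench and in the case where it is.

Things in the scene. Friction and masses are not known exactly. Their poses are not given: they have to be found in the camera images.
- case: open-topped grey metal instrument case fixed on the bench, 170 mm deep (its x), 220 mm wide (its y), 100 mm high, walls 6 mm. Origin: centre of its underside. Its +x points from its front wall (at the robot's right) to its hinge side (at the robot's left); its yaw is 1.17 to 1.97. A dark foam bed 47 mm above the bench fills it.
- lid (a joint): lid angle, rad: 0 shut, pi/2 upright, grows as it opens; starts at 1.2 to 1.45, stop at 1.65. Stiff damped hinge: above about 1.1 the lid stays where it is put; once below a point between 1.1 and 0.98 it sinks by itself, ever faster: from 0.95 it takes 2 to 4 s to reach 0.4, then shuts at about 0.5 rad/s, a bang (over 0.25 rad/s near shut is too hard). A finger moves it with under 3 N.
- lid_hinge (a point): middle of the hinge line, on the lid's underside plane: 85 mm along +x from the case's centre, 100 mm above the bench. It stays put; its frame turns with the lid. The lid is a flat 0.5 kg plate, 200 mm from hinge to free edge, 220 mm wide, 10 mm thick; it falls to the robot's right (the case's -x).
- lid_lip (a point): middle of the lid's free edge on its underside, 200 mm from the hinge line. When shut the lid overhangs the case's front wall by 30 mm, 100 mm above the bench, so that a finger fits under it from the front.
- master_link: bystander: yellow oblong steel link lying flat, 124 by 70 mm, 14 mm thick, beside the case's +y wall (robot side); origin under its centre.
- chain_link: bystander: black steel chain link lying flat on the foam in the case, 68 by 40 mm, 12 mm thick; origin under its centre.
- shackle: bystander: yellow shackle lying flat with a steel pin, 75 by 68 mm, 14 mm thick, beside the case's -y wall (far side); origin under its middle.
- load_pin: bystander: plain steel pin standing on the foam in the case, 22 mm diameter, 50 mm high; origin under its centre.
- spray_can: bystander: dark upright can behind the case's hinge side, 56 mm diameter, 140 mm high; origin under its centre.
- tape_roll: bystander: brown tape roll lying flat, 96 mm diameter, 22 mm high, at the left; origin under its centre.
- wrench: bystander: steel wrench 170 mm long lying flat at the right; origin under its middle.

How it is judged:
On the way, in this order (a step that is already met when the one before it is completed fails the run):
1. the lid falls freely: below 1.05 rad, sinking, no finger touching it (value of joint lid between 0.2 and 1.05 rad and velocity of joint lid below -0.03 rad/s and contact force between anything else and lid below 0.05 N), for 0.2 s.
2. the lid is caught: at rest on the fingers while still ajar, between 0.12 and 0.95 rad (value of joint lid between 0.12 and 0.95 rad and velocity of joint lid between -0.06 and 0.06 rad/s and contact force between the fingers and lid above 0.05 N), for 0.2 s.
At the end, for the whole second after the job is handed in: the lid is shut (joint under 0.02 rad, 4 mm at the free edge) and at rest, and every bystander is within 20 mm of where it started (value of joint lid below 0.02 rad and velocity of joint lid between -0.03 and 0.03 rad/s and distance of each of master_link, chain_link, shackle, load_pin, spray_can, tape_roll, wrench from where it was at the start of the episode below 0.02 m); the robot touches nothing.
It fails at once if the lid is forced open against its stop (value of joint lid above 1.62 rad).
It fails at once if the lid shuts too hard: faster than 0.25 rad/s within 0.03 to 0.12 rad of shut (value of joint lid between 0.03 and 0.12 rad and velocity of joint lid below -0.25 rad/s).
It fails at once if the lid is struck, squeezed or pressed with more than 40 N (contact force between anything else and lid above 40 N).
It fails at once if a bystander is moved or lifted by more than 20 mm (not (distance of each of master_link, chain_link, shackle, load_pin, spray_can, tape_roll, wrench from where it was at the start of the episode below 0.02 m)).
It also fails if it takes over 64 s, if anything falls off the work surface, if the arm or the gripper's body presses on something with over 40 N, if the wrist force passes 120 N, or if a joint passes its speed limit or range.

## Working session

There is one attempt and no reset: what is moved stays moved. The work goes in short steps, Python scripts to look and compute and a tool call to move; the robot and the scene stay as the last step left them, time stands still between calls to the robot, and variables do not carry over. Pictures are saved under pics/ and viewed, at most 10 in all, crops included, and the job is handed in when it is done.

Besides the shell and the picture viewer there is one more tool, called after "Emit:" by a JSON object that holds its "method" and its "body". jog_arm: Moves the arm, as the interface text tells. Shift numbers are shares of 300 mm and turn numbers shares of pi rad, none past 1 either way. Its arguments: {"type":"object","properties":{"increments":{"type":"array"},"force":{"type":"number"}},"required":["increments"]}

```bash
mkdir -p pics; python3 - <<'E'
from rig import *
import cv2,numpy as np
s=read_state(); print({k:np.round(v,3).tolist() for k,v in s.items()})
for c in("scene","top"):
    d=capture(c); cv2.imwrite(f"pics/{c}0.png",d["pixels"][:,:,::-1]); np.savez(f"{c}.npz",**d)
    print(c,np.round(d["camera_matrix"],1).tolist(),np.round(d["R"],3).tolist(),np.round(d["t"],3).tolist())
    for n in("case","lid","spray_can","master_link","tape_roll","wrench","shackle"):
        print(n,[(np.round(np.array(r["extent"])*[640,400,640,400]).tolist(),round(r["confidence"],2)) for r in look_for(n,c)[:2]])
E
```

```text
{'time_s': 0.0, 'q': [1.028, 0.528, 1.434, -0.0, 1.181, -0.179], 'qvel': [0.001, 0.0, -0.0, -0.001, 0.001, 0.0], 'joint_torque': [0.0, -44.003, -17.659, 0.063, 0.058, -0.0], 'eef_pos': [0.223, 0.583, 0.291], 'eef_rot': [-0.57, -3.089, 0.003], 'ft_force': [-0.057, -0.463, 0.747], 'torque': [0.044, -0.069, -0.044], 'grasp_force': 0.0, 'opening': 0.087}
scene [[410.1, 0.0, 315.6], [0.0, 410.1, 204.6], [0.0, 0.0, 1.0]] [[0.712, -0.702, -0.014], [-0.479, -0.472, -0.74], [0.513, 0.534, -0.672]] [-0.403, 0.31, 1.162]
case [([261.0, 129.0, 82.0, 117.0], 0.72)]
lid [([259.0, 128.0, 55.0, 70.0], 0.8)]
spray_can []
master_link [([257.0, 239.0, 34.0, 19.0], 0.79)]
tape_roll [([202.0, 181.0, 26.0, 15.0], 0.55)]
wrench [([369.0, 289.0, 16.0, 48.0], 0.84)]
shackle [([261.0, 130.0, 48.0, 71.0], 0.44)]
top [[476.1, 0.0, 319.3], [0.0, 476.1, 202.9], [0.0, 0.0, 1.0]] [[-0.017, -1.0, 0.01], [-0.99, 0.015, -0.139], [0.139, -0.012, -0.99]] [-0.052, 0.551, 1.25]
case [([246.0, 153.0, 81.0, 103.0], 0.95), ([249.0, 149.0, 22.0, 104.0], 0.61)]
lid [([247.0, 147.0, 22.0, 110.0], 0.69)]
spray_can [([224.0, 218.0, 31.0, 24.0], 0.8)]
master_link [([291.0, 257.0, 35.0, 36.0], 0.85)]
tape_roll [([146.0, 244.0, 36.0, 37.0], 0.72)]
wrench [([427.0, 227.0, 39.0, 52.0], 0.85)]
shackle [([281.0, 136.0, 25.0, 26.0], 0.65)]
```

```bash
python3 - <<'E'
import cv2
a=cv2.imread("pics/scene0.png")[90:330,160:420];b=cv2.imread("pics/top0.png")[120:310,120:490]
cv2.imwrite("pics/a.png",cv2.resize(a,None,fx=2.5,fy=2.5,interpolation=cv2.INTER_CUBIC));cv2.imwrite("pics/b.png",cv2.resize(b,None,fx=2.1,fy=2.1,interpolation=cv2.INTER_CUBIC))
E
```

```text
(no output)
```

View pics/a.png

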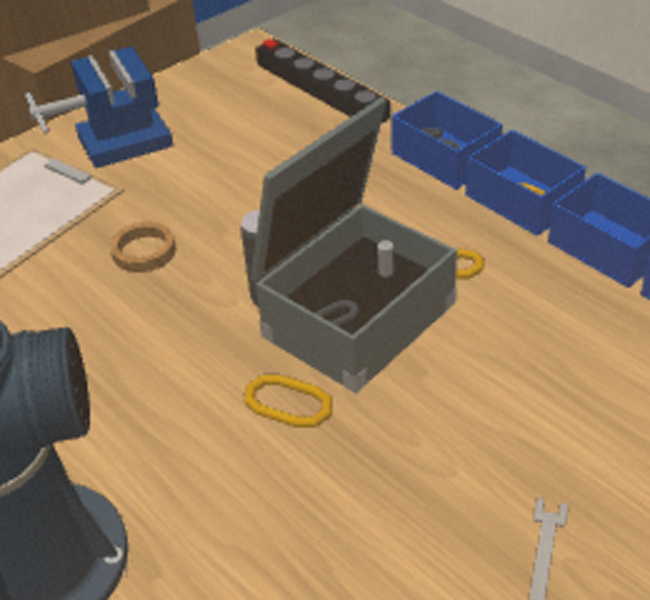

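View pics/b.png

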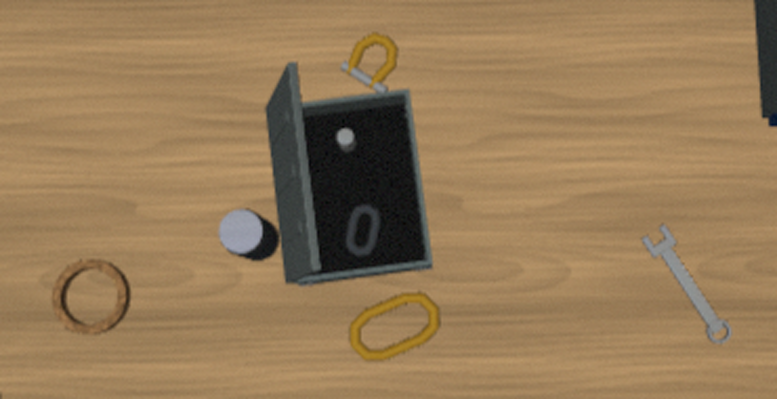

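```bash
cat > g.py <<'E'
import numpy as np
from scipy.optimize import least_squares
D={c:dict(np.load(c+".npz")) for c in("scene","top")}
def proj(c,X):
    d=D[c]; p=d["camera_matrix"]@(d["R"]@X+d["t"]); return p[:2]/p[2]
def W(P,l):  # case->world
    x,y,w=P[:3]; c,s=np.cos(w),np.sin(w); return np.array([x+c*l[0]-s*l[1],y+s*l[0]+c*l[1],l[2]])
def lid(P,r,y,h,a=None):
    a=P[3] if a is None else a
    return W(P,[.085-r*np.cos(a)+h*np.sin(a),y,.1+r*np.sin(a)+h*np.cos(a)])
def ground(c,uv,z):
    d=D[c]; r=d["R"].T@np.linalg.solve(d["camera_matrix"],[*uv,1]); o=-d["R"].T@d["t"]
    return o+r*(z-o[2])/r[2]
E
python3 - <<'E'
from g import *
obs=[("top",(-.085,-.11,.1),(314.3,163.3)),("top",(-.085,.11,.1),(325.2,247.1)),
("scene",(-.085,.11,.1),(302,224.8)),("scene",(-.085,-.11,.1),(342.8,191.6)),("scene",(.085,.11,.1),(264,203.6)),
("top",-.11,(260.5,150.5)),("top",.11,(270,248.6)),("scene",.11,(267,160.8)),("scene",-.11,(312.8,131))]
def f(P): return np.concatenate([proj(c,W(P,l) if np.ndim(l) else lid(P,.2,l,.005))-uv for c,l,uv in obs])
for w0 in(1.57,):
    r=least_squares(f,[.65,.1,w0,1.3],loss="soft_l1"); print(r.x.round(4),r.fun.reshape(-1,2).round(1).tolist())
P=r.x; np.save("P.npy",P)
print("hinge",W(P,[.085,0,.1]).round(3),"lip",lid(P,.2,0,0).round(3))
for n,e,z in(("can",(224+15.5,230),0.14),("can2",(120+243/2.1,120+231/2.1),.14),("master",(308,275),.014),("tape",(164,262),.011),("shackle",(120+370/2.1,120+65/2.1),.014),("wrench",(446,253),0)): 
    X=ground("top",e,z); print(n,X.round(3))
    c,s=np.cos(P[2]),np.sin(P[2]); d=X[:2]-P[:2]; print("  case frame",(c*d[0]+s*d[1]).round(3),(-s*d[0]+c*d[1]).round(3))
E
```

```text
[0.5284 0.0218 1.6774 1.3041] [[0.7, -0.5], [0.4, -0.3], [-1.5, 1.1], [-0.1, -1.6], [-2.4, -0.5], [-0.5, -0.8], [0.9, 0.9], [-0.6, -0.1], [1.3, -1.9]]
hinge [0.519 0.106 0.1  ] lip [0.525 0.054 0.293]
can [0.471 0.138 0.14 ]
  case frame 0.122 0.045
can2 [0.471 0.148 0.14 ]
  case frame 0.131 0.043
master [ 0.357 -0.027  0.014]
  case frame -0.031 0.176
tape [0.398 0.362 0.011]
  case frame 0.352 0.093
shackle [0.701 0.001 0.014]
  case frame -0.039 -0.17
wrench [ 0.41  -0.408  0.   ]
  case frame -0.415 0.163
```

```bash
cat >> g.py <<'E'
from rig import read_state
from scipy.spatial.transform import Rotation as Rn
try: P=np.load("P.npy")
except OSError: pass
def inc(x,y,ztip,turn=0):
    "jog shares to put the finger centre at case x,y and the tip at ztip"
    s=read_state(); R=Rn.from_rotvec(s["eef_rot"]).as_matrix()
    return (R.T@(W(P,[x,y,ztip+.07])-s["eef_pos"])/.3).round(4)
def where():
    s=read_state(); c,n=np.cos(P[2]),np.sin(P[2]); d=s["eef_pos"][:2]-P[:2]; f=s["ft_force"]
    R=Rn.from_rotvec(s["eef_rot"]).as_matrix()
    print("t",round(s["time_s"],2),"case xy",(c*d[0]+n*d[1]).round(4),(-n*d[0]+c*d[1]).round(4),"tip",round(s["eef_pos"][2]-.07,4),
     "F case",(c*f[0]+n*f[1]).round(2),(-n*f[0]+c*f[1]).round(2),f[2].round(2),"open",round(s["opening"],3),"yaw x",np.arctan2(R[1,0],R[0,0]).round(3))
E
python3 - <<'E'
from g import *
where(); R=Rn.from_rotvec(read_state()["eef_rot"]).as_matrix(); print(R.round(3))
print(inc(.13,0,.25), P[2])
E
```

```text
t 0.8 case xy 0.5913 0.2439 tip 0.2223 F case -0.03 0.27 -0.07 open 0.087 yaw x 2.777
[[-0.934  0.357  0.   ]
 [ 0.357  0.934  0.   ]
 [-0.     0.    -1.   ]]
[-1.4227 -1.0009 -0.0924] 1.6774395200039465
```

Emit:
{"method": "jog_arm", "body": {"increments": [[-0.15,-0.11,-0.1,0.05,0],[-0.3,-0.22,-0.1,0.1,0],[-0.45,-0.33,-0.1,0.15,0],[-0.6,-0.44,-0.1,0.2,0],[-0.75,-0.55,-0.1,0.25,0],[-0.9,-0.65,-0.1,0.3,0],[-0.95,-0.7,-0.1,0.35,0],[-0.95,-0.7,-0.1,0.35,0],[-0.95,-0.7,-0.1,0.35,0],[-0.95,-0.7,-0.1,0.35,0]], "force": 10}}

```text
time_s: 2.05
eef_pos: [0.4136, 0.287, 0.3223]
eef_rot: [-2.096, -2.339, -0.0]
ft_force: [1.1, 0.2, -0.4]
opening: 0.0016
grasp_force: 0.0
```

```bash
python3 -c "
from g import *
where();print(inc(.12,0,.25))"
```

```text
t 2.05 case xy 0.2759 0.0859 tip 0.2523 F case 0.13 -1.09 -0.39 open 0.002 yaw x 1.68
[-0.5204  0.285   0.0075]
```

Emit:
{"method": "jog_arm", "body": {"increments": [[-0.15,0.08,0,0,0],[-0.3,0.16,0,0,0],[-0.42,0.23,0.01,0,0],[-0.5,0.285,0.01,0,0],[-0.53,0.285,0.01,0,0],[-0.55,0.285,0.01,0,0],[-0.57,0.285,0.01,0,0],[-0.58,0.285,0.01,0,0],[-0.58,0.285,0.01,0,0],[-0.58,0.285,0.01,0,0]]}}

```text
time_s: 3.3
eef_pos: [0.5176, 0.1223, 0.3193]
eef_rot: [-2.1, -2.337, -0.0]
ft_force: [-0.8, -0.9, 0.3]
opening: 0.0005
grasp_force: 0.0
```

```bash
python3 -c "
from g import *
from rig import capture
import cv2
where();print(inc(.0035,0,.25))
a=capture('scene')['pixels'][90:270,200:400,::-1];b=capture('top')['pixels'][120:300,200:400,::-1]
cv2.imwrite('pics/c.png',cv2.resize(np.hstack([a,b]),None,fx=2,fy=2,interpolation=cv2.INTER_CUBIC))"
```

```text
t 3.3 case xy 0.1011 0.0 tip 0.2493 F case -0.79 0.86 0.34 open 0.001 yaw x 1.678
[-0.3252 -0.     -0.0023]
```

View pics/c.png

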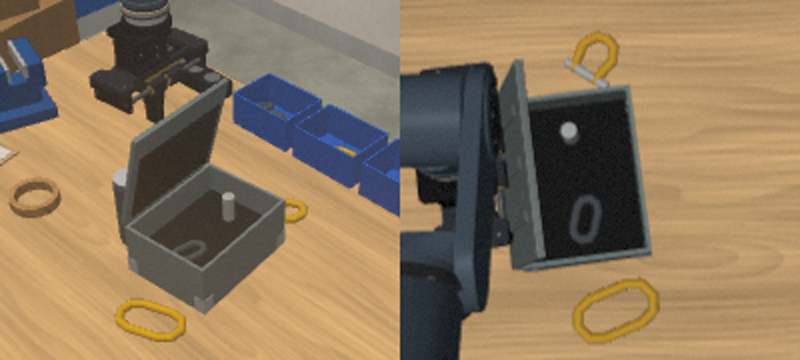

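Emit:
{"method": "jog_arm", "body": {"increments": [[-0.04,0,0,0,0],[-0.08,0,0,0,0],[-0.11,0,0,0,0],[-0.14,0,0,0,0],[-0.17,0,0,0,0],[-0.2,0,0,0,0],[-0.23,0,0,0,0],[-0.26,0,0,0,0],[-0.28,0,0,0,0],[-0.3,0,0,0,0]]}}

```text
time_s: 4.65
eef_pos: [0.5275, 0.032, 0.3193]
eef_rot: [2.1, 2.336, -0.0]
ft_force: [-1.1, 0.4, -0.1]
opening: 0.0006
grasp_force: 0.3
```

```bash
cat >> g.py <<'E'
def lidangle():
    "lid angle now, from the lid's masks in both pictures against the model's outline"
    import cv2
    from rig import capture,trace
    out={}
    for c in("scene","top"):
        capture(c); t=trace("lid",c)
        if not t: out[c]=None; continue
        m=t[0]["mask"].astype(np.uint8); best=[]
        for a in np.arange(0,1.5,.02):
            q=np.array([proj(c,lid(P,r,y,h,a)) for r in(0,.2) for y in(-.11,.11) for h in(0,.01)],np.float32)
            z=np.zeros_like(m); cv2.fillConvexPoly(z,cv2.convexHull(q).astype(np.int32),1)
            best.append(((z&m).sum()/((z|m).sum()+1),a))
        out[c]=(round(t[0]["confidence"],2),np.round(max(best),2).tolist())
    print(out)
E
python3 -c "
from g import *
where(); lidangle(); print(inc(0,0,.25))"
```

```text
t 4.65 case xy 0.0102 -0.0002 tip 0.2493 F case 0.49 1.03 -0.12 open 0.001 yaw x 1.677
{'scene': (0.86, [0.86, 0.98]), 'top': (0.9, [0.21, 1.42])}
[-0.035  -0.0005 -0.0023]
```

Emit:
{"method": "jog_arm", "body": {"increments": [[-0.045,0,0,0,0],[-0.045,0,-0.14,0,0],[-0.22,0,-0.14,0,0],[-0.4,0,-0.14,0,0],[-0.43,0,-0.14,0,0],[-0.43,0,0.06,0,0],[-0.43,0,0.18,0,0],[-0.38,0,0.18,0,0],[-0.35,0,0.18,0,0],[-0.35,0,0.18,0,0]]}}

```text
time_s: 6.1
eef_pos: [0.5393, -0.0708, 0.2672]
eef_rot: [2.095, 2.336, 0.002]
ft_force: [-0.2, 0.9, 1.0]
opening: 0.0006
grasp_force: 0.0
```

```bash
python3 -c "
from g import *
where(); lidangle()"
```

```text
t 6.1 case xy -0.0932 -0.001 tip 0.1972 F case 0.95 0.11 1.02 open 0.001 yaw x 1.679
{'scene': (0.83, [0.39, 0.78]), 'top': (0.64, [0.51, 1.12])}
```

Emit:
{"method": "jog_arm", "body": {"increments": [[0,0,0,0,0],[0,0,0,0,0],[0,0,0,0,0],[0,0,0.02,0,0],[0,0,0.03,0,0],[0,0,0.03,0,0],[0,0,0.03,0,0],[0,0,0.03,0,0],[0,0,0.03,0,0],[0,0,0.03,0,0]]}}

```text
time_s: 7.55
eef_pos: [0.5385, -0.0719, 0.2563]
eef_rot: [2.1, 2.336, -0.0]
ft_force: [0.2, -0.4, -0.2]
opening: 0.0001
grasp_force: 0.5
```

```bash
python3 -c "
from g import *
from rig import capture
import cv2
where(); lidangle()
a=capture('scene')['pixels'][90:270,200:400,::-1];b=capture('top')['pixels'][120:300,200:400,::-1]
cv2.imwrite('pics/d.png',cv2.resize(np.hstack([a,b]),None,fx=2,fy=2,interpolation=cv2.INTER_CUBIC));where()"
```

```text
t 7.55 case xy -0.0943 -0.0001 tip 0.1863 F case -0.43 -0.13 -0.23 open 0.0 yaw x 1.677
{'scene': (0.79, [0.48, 0.56]), 'top': (0.79, [0.5, 1.12])}
t 7.85 case xy -0.0943 -0.0001 tip 0.1863 F case -0.89 -0.34 -0.04 open 0.001 yaw x 1.677
```

View pics/d.png

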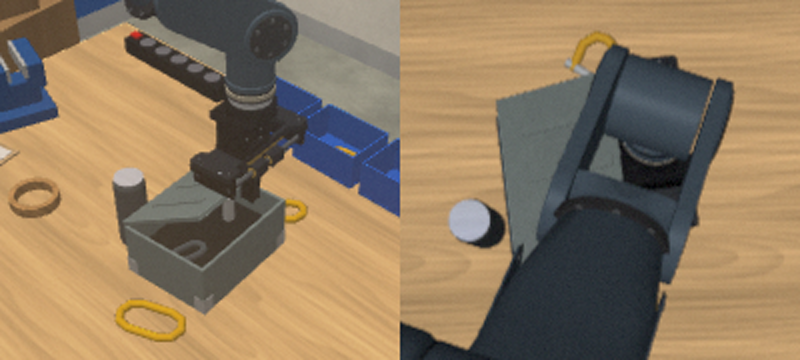

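Emit:
{"method": "jog_arm", "body": {"increments": [[0,0,0,0,0],[0,0,0,0,0],[0,0,0,0,0],[0,0,0,0,0],[0,0,0,0,0],[0,0,0,0,0],[0,0,0,0,0],[0,0,0,0,0],[0,0,0,0,0],[0,0,0,0,0]]}}

```text
time_s: 9.1
eef_pos: [0.5385, -0.0718, 0.2563]
eef_rot: [2.1, 2.336, 0.0]
ft_force: [0.7, -0.9, -0.3]
opening: 0.0008
grasp_force: 0.8
```

```bash
python3 -c "
from g import *
from rig import capture
import cv2
where(); lidangle()
fs=[]
for i in range(6):
    a=capture('scene')['pixels']; s=read_state(); fs.append(s['ft_force'])
c,n=np.cos(P[2]),np.sin(P[2]); f=np.mean(fs,0); print(c*f[0]+n*f[1],-n*f[0]+c*f[1],f[2])
cv2.imwrite('pics/e.png',cv2.resize(a[130:250,250:360,::-1],None,fx=5,fy=5,interpolation=cv2.INTER_CUBIC))"
```

```text
t 9.1 case xy -0.0942 -0.0001 tip 0.1863 F case -0.95 -0.59 -0.26 open 0.001 yaw x 1.677
{'scene': (0.86, [0.47, 0.56]), 'top': (0.58, [0.51, 1.12])}
-2.0566186201719097 0.23062978945837428 -0.7859706512252581
```

View pics/e.png

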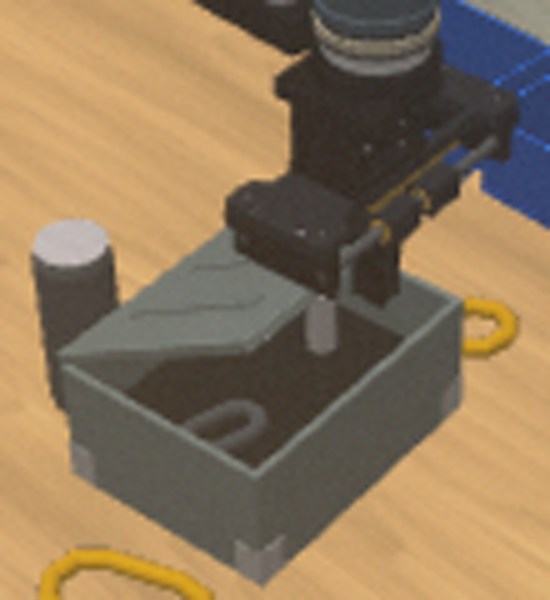

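Emit:
{"method": "jog_arm", "body": {"increments": [[-0.007,0,0.012,0,0],[-0.014,0,0.025,0,0],[-0.021,0,0.037,0,0],[-0.028,0,0.05,0,0],[-0.034,0,0.062,0,0],[-0.04,0,0.076,0,0],[-0.045,0,0.09,0,0],[-0.05,0,0.103,0,0],[-0.055,0,0.117,0,0],[-0.06,0,0.13,0,0]]}}

```text
time_s: 10.85
eef_pos: [0.5406, -0.09, 0.217]
eef_rot: [2.1, 2.336, -0.0]
ft_force: [0.8, -2.8, 0.1]
opening: 0.0002
grasp_force: 1.2
```

```bash
cat >> g.py <<'E'
def meanF(k=4):
    from rig import capture
    fs=[]
    for i in range(k): capture('scene'); fs.append(read_state()['ft_force'])
    c,n=np.cos(P[2]),np.sin(P[2]); f=np.mean(fs,0); print("F",(c*f[0]+n*f[1]).round(2),(-n*f[0]+c*f[1]).round(2),f[2].round(2))
E
python3 -c "
from g import *
where(); lidangle(); meanF()"
```

```text
t 10.85 case xy -0.1125 -0.0002 tip 0.147 F case -2.87 -0.45 0.13 open 0.0 yaw x 1.677
{'scene': (0.98, [0.57, 0.34]), 'top': (0.84, [0.58, 0.98])}
F -3.83 -0.43 -1.81
```

Emit:
{"method": "jog_arm", "body": {"increments": [[-0.004,0,0.01,0,0],[-0.008,0,0.02,0,0],[-0.011,0,0.03,0,0],[-0.014,0,0.042,0,0],[-0.016,0,0.053,0,0],[-0.018,0,0.064,0,0],[-0.02,0,0.075,0,0],[-0.022,0,0.085,0,0],[-0.024,0,0.095,0,0],[-0.026,0,0.105,0,0]]}}

```text
time_s: 12.5
eef_pos: [0.5415, -0.0979, 0.1857]
eef_rot: [2.099, 2.336, -0.0]
ft_force: [1.4, -5.2, 0.1]
opening: 0.0005
grasp_force: 2.5
```

```bash
python3 -c "
from g import *
where(); lidangle(); meanF()"
```

```text
t 12.5 case xy -0.1204 -0.0003 tip 0.1157 F case -5.34 -0.8 0.08 open 0.0 yaw x 1.677
{'scene': (0.76, [0.58, 0.2]), 'top': (0.87, [0.56, 0.94])}
F -5.66 -0.78 -2.51
```

Emit:
{"method": "jog_arm", "body": {"increments": [[-0.001,0,0.005,0,0],[-0.002,0,0.01,0,0],[-0.003,0,0.015,0,0],[-0.004,0,0.02,0,0],[-0.004,0,0.025,0,0],[-0.005,0,0.03,0,0],[-0.005,0,0.035,0,0],[-0.006,0,0.04,0,0],[-0.006,0,0.045,0,0],[-0.006,0,0.045,0,0]]}}

```text
time_s: 14.15
eef_pos: [0.5417, -0.0997, 0.1721]
eef_rot: [2.099, 2.336, -0.0]
ft_force: [1.5, -5.7, -1.8]
opening: 0.0006
grasp_force: 3.0
```

```bash
python3 -c "
from g import *
where(); lidangle(); meanF()"
```

```text
t 14.15 case xy -0.1223 -0.0003 tip 0.1021 F case -5.79 -0.91 -1.78 open 0.001 yaw x 1.677
{'scene': (0.83, [0.6, 0.12]), 'top': (0.6, [0.53, 0.9])}
F -5.92 -0.67 -1.74
```

Emit:
{"method": "jog_arm", "body": {"increments": [[0,0,0.005,0,0],[-0.001,0,0.01,0,0],[-0.001,0,0.015,0,0],[-0.002,0,0.02,0,0],[-0.002,0,0.025,0,0],[-0.002,0,0.03,0,0],[-0.003,0,0.035,0,0],[-0.003,0,0.04,0,0],[-0.003,0,0.045,0,0],[-0.003,0,0.045,0,0]]}}

```text
time_s: 15.8
eef_pos: [0.5418, -0.1007, 0.1585]
eef_rot: [2.099, 2.336, -0.001]
ft_force: [1.7, -7.3, -1.5]
opening: 0.0007
grasp_force: 3.2
```

```bash
python3 -c "
from g import *
where(); lidangle(); meanF()"
```

```text
t 15.8 case xy -0.1233 -0.0003 tip 0.0885 F case -7.4 -0.96 -1.5 open 0.001 yaw x 1.678
{'scene': (0.64, [0.59, 0.06]), 'top': (0.92, [0.48, 0.78])}
F -6.87 -0.55 -1.68
```

Emit:
{"method": "jog_arm", "body": {"increments": [[0,0,0.005,0,0],[0,0,0.01,0,0],[0,0,0.015,0,0],[-0.001,0,0.02,0,0],[-0.001,0,0.025,0,0],[-0.001,0,0.03,0,0],[-0.001,0,0.035,0,0],[-0.001,0,0.04,0,0],[-0.001,0,0.045,0,0],[-0.001,0,0.05,0,0]]}}

```text
time_s: 17.45
eef_pos: [0.5421, -0.101, 0.1445]
eef_rot: [2.099, 2.335, 0.0]
ft_force: [0.8, -5.9, 4.0]
opening: 0.0007
grasp_force: 2.9
```

```bash
python3 -c "
from g import *
where(); lidangle(); meanF()"
```

```text
t 17.45 case xy -0.1236 -0.0006 tip 0.0745 F case -5.97 -0.18 4.04 open 0.001 yaw x 1.677
{'scene': (0.78, [0.6, 0.04]), 'top': (0.75, [0.43, 0.78])}
F -6.07 -0.22 3.01
```

Emit:
{"method": "jog_arm", "body": {"increments": [[-0.005,0,0,0,0],[-0.01,0,0,0,0],[-0.02,0,0,0,0],[-0.05,0,0,0,0],[-0.1,0,0,0,0],[-0.2,0,0,0,0],[-0.3,0,-0.1,0,0],[-0.4,0,-0.3,0,0],[-0.4,0,-0.4,0,0],[-0.4,0,-0.4,0,0]]}}

```text
time_s: 19.1
eef_pos: [0.5556, -0.2222, 0.2671]
eef_rot: [2.097, 2.329, 0.002]
ft_force: [0.3, -0.1, -0.1]
opening: 0.0007
grasp_force: 0.0
```

```bash
python3 -c "
from g import *
from rig import capture
import cv2
where(); lidangle()
a=capture('scene')['pixels'][90:270,200:400,::-1];b=capture('top')['pixels'][120:300,200:400,::-1]
cv2.imwrite('pics/f.png',cv2.resize(np.hstack([a,b]),None,fx=2,fy=2,interpolation=cv2.INTER_CUBIC))"
```

```text
t 19.1 case xy -0.2456 -0.0011 tip 0.1971 F case -0.1 -0.29 -0.07 open 0.001 yaw x 1.676
{'scene': (0.65, [0.0, 1.48]), 'top': (0.61, [0.87, 0.02])}
```

View pics/f.png

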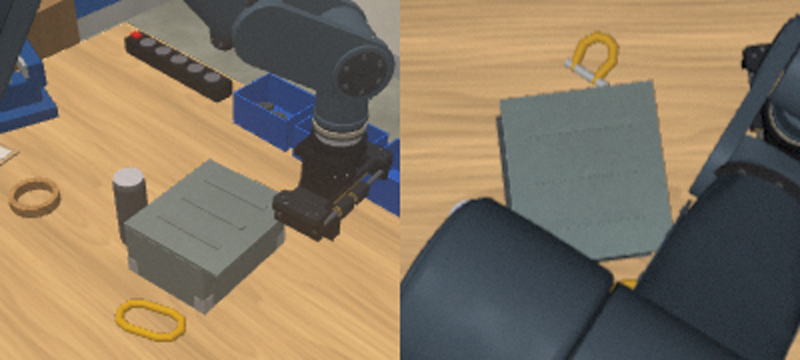

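The lid lies flush on the case in both views, and the fingers are clear of it. The can, the shackle and the yellow link are where they started.

```bash
python3 -c "
from rig import hand_in
print(hand_in())"
```

```text
the job is handed in; nothing more can be done
None
```

The lid fell freely, was caught at about 0.56 rad, and was let down slowly until it looked fully shut. The fingers are drawn clear, and the job was handed in at about 19 s with no verdict returned. With the tool only pointing down, I caught it with the fingers against its free edge, not from underneath.

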